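# Bring the specimen under the loupe on the locked inspection slide

### The job

Bring the specimen on the inspection slide under the loupe: with your fingertips press the red release button on the blue carriage fully down and keep it down while you slide the carriage, gently, along its rail until it rests against the end stop; then let go, so that the button comes up and locks the carriage there. Only press and push, grip nothing; do not touch the specimen or the loupe and its stand, and leave everything else on the bench where it is.

Things in the scene. Friction and masses are not known exactly. Their poses are not given: they have to be found in the camera images.
- slide_rail: the inspection slide, fixed to the bench: an aluminium base plate 84 x 390 x 8 mm with a steel rail along its middle, top of the rail 27 mm above the bench. Origin at the centre of the underside, on the bench. Its +y axis runs along the rail from the loading end to the loupe end, z is up.
- carriage: the blue carriage on the rail, 66 mm wide, 150 mm long, top face 39 mm above the bench. Origin on the bench under its centre, axes parallel to the rail's (+y towards the loupe). Button 45 mm behind the centre (-y), specimen nest 45 mm ahead (+y). Slides along +y with under 2 N while the button is held down; with the button up it is locked, with about 1 mm of play each way.
- release_button (a joint): travel of the red release button: 0 = up, 0.008 m = fully down. It springs back by itself: 4 N to start, 5.6 N fully down. It carries a pawl that locks in a toothed rack (every 10 mm) and in the end stop; the pawl is clear once the button is more than 4 mm down. Let up on the way, the pawl blocks the carriage short of the end stop; let go against the stop, it comes fully up and locks.
- button_top (a point): centre of the red button's flat top, 32 mm across, 55 mm above the bench when up, 47 mm when down; moves with the carriage. Upright blue guards stand before and behind it along the rail (each 40 mm across the rail, 6 mm thick, tops 57 mm above the bench), 48 mm clear between them. A fingertip on the button carries the carriage along by friction, or pushes against a guard.
- carriage_front (a point): the striker at the middle of the carriage's front end (76 mm ahead of its centre, 33 mm above the bench), which meets the end stop.
- nest (a point): centre of the specimen nest's floor on the carriage, 39 mm above the bench. The nest is a steel ring, 39 mm outside, 32.5 mm inside, 7 mm high.
- specimen: the green round resin specimen mount, 30 mm across, 18 mm high, lying loose in the carriage's nest. Origin at the centre of its underside; its polished face is the top.
- loupe_arm: the dark end stop, fixed on the rail, with the loupe on its arm. Origin on the bench under the loupe's axis; axes parallel to the rail's. Stop block 35 to 65 mm beyond the axis (+y), 50 mm wide; the arm is a plate over the rail, 63 to 68 mm above the bench, starting 27 mm before the axis; the loupe on it is 41 mm across, its top 110 mm above the bench.
- stop_face (a point): the face of the end stop's rubber bumper, 30 mm beyond the loupe's axis, 33 mm above the bench: the carriage's striker rests here at the end, with the specimen under the loupe.
- waiting_mount: bystander: black specimen mount, 30 mm across, 18 mm high, standing behind the rail. Origin under its centre.
- tweezers: bystander: steel tweezers, 136 mm long, 10 mm high, lying before the rail. Origin under its centre.
- white_vial: bystander: small glass vial with a white cap, 22 mm across, 47 mm high, standing behind the rail. Origin under its centre.
- petri_dish: bystander: clear petri dish, 63 mm across, 16 mm high, to the right of the rail. Origin under its centre.
- pot: bystander: white specimen pot with a lid, 47 mm across, 43 mm high, to the left of the rail. Origin under its centre.
- mouse_1: bystander: black computer mouse, 100 x 55 x 39 mm, beside the keyboard. Origin under its centre.

How it is judged:
By the outcome, as a careful person would: the job done as asked, in the order asked, and still so for the second after the job is handed in, with the robot touching nothing.
It also fails if it takes over 32 s, if anything falls off the work surface, if the arm or the gripper's body presses on something with over 40 N, if the wrist force passes 120 N, or if a joint passes its speed limit or range.

### The arm

A 6-joint arm with a two-finger parallel gripper is mounted at the origin on a cart in front of the work surface, level with it; the furniture and walls round the work are solid. World frame = base frame: x ahead of the robot, y to its left, z up, the work surface at z = 0. Lengths are in m, angles in rad, forces in N, time in s.
With the tool pointing down it reaches from about 0.4 to 0.825 m from the base axis. Payload 7 kg.
Tool frame: the origin (TCP) lies at the very end of the fingers, on their centre line; the grasp point (between the pads) lies arm.hold_point_z behind it (arm.hold_point_z is the distance from the TCP to the grasp point, in m); z points along the fingers, y is the line along which they close (so a half turn about z gives the same grasp; the last joint's range is limited). The gripper opens to 88 mm and grips with 3 to 60 N. Pads are 19 mm wide; open, the fingers measure 130 mm over their backs; the gripper's body (78 mm by 193 mm) begins 47 mm behind the grasp point.
Start: joints at [1.501, 0.359, 0.012, 0, -1.224, -0.288], TCP at [0.236, 0.632, 0.227] pointing down, gripper open.
Joint ranges: [-3.07, 3.07], [-1.43, 2.12], [-1.02, 1.25], [-3.03, 1.67], [-3.05, -0], [-3.03, 3.03]. Speed limits (rad/s): [2.39, 2.39, 3.01, 3.14, 3.14, 3.14].

### API

Orientations are given as [roll, pitch, yaw] about the fixed x, y, z axes, in that order (R = Rz(yaw) Ry(pitch) Rx(roll)).
In Python, from station import arm gives the robot as it stands.
- The arm moves only by the tool move_tool, called after ">>>" as name(argument=value, ...), one argument or row to a line, values as JSON. Schema: {"type":"object","properties":{"ticks":{"type":"string"},"grip_force":{"type":"number"},"only":{"type":"string"},"quiet":{"type":"boolean"},"lines":{"type":"string"}},"required":["ticks"],"additionalProperties":false}. ticks is a string of 1 to 20 rows, one to a line, with the numbers parted by commas; each row has 5 numbers: the finger opening in m, then dx, dy, dz in cm, then a turn about the tool's z in units of 0.05 rad; each row is the pose to reach, as a shift and turn from the pose commanded when the call began, along the tool's axes at that moment; what a row does not reach only later rows make up. A row lasts 1/12 s, in which the tool goes at most 0.0417 m and 0.125 rad, less where a joint would pass 70% of its speed; a pose out of reach is approached as far as the arm can. The fingers move at their own pace and stop on an object; grip_force is the grip in N (left out, the last holds). Time passes only in rows, so rows that do not move let the fingers close. The tool returns the time, the measured TCP pose, the force, the opening and the grip force at its end. only (a regular expression) keeps the lines of the reply that match it, lines (a string "A,B") keeps lines A to B, and quiet returns only ok. Input that does not fit is refused with a message, and nothing moves.
- arm.get_state(): the state, without advancing time (a new reading comes with each control period).
- arm.grab_frame(name): name is "scene" or "top" or "wrist"; returns the picture (480x640x3 uint8, red, green, blue); there is no depth.
- arm.camera_params(name): a dict with "fx", "fy", "cx", "cy" (pixels), "T" (4x4, takes a point from camera to world coordinates); the wrist camera has in their place "hand_eye" (4x4, takes a point from camera to tool coordinates, whose origin is the TCP and whose axes are the flange's). Camera axes: x right, y down, z forward; pixel columns grow to the right and rows downward; lengths in m; the calibration is good to about 2 mm. A picture is of the moment at which its call begins: read the wrist's pose just before it. camera_params takes no time and is no camera call.
- arm.job_done(): hands the job in; it is judged then, once.
The state is a dict: "t": time; "q": joint angles; "qd": joint speeds; "joint_efforts": joint torques, N m; "eef_pos": TCP position; "ee_rot": TCP orientation; "force": force on the tool from outside, world axes, zero at the start; "moment": the same for the moment, N m; "width": finger opening in m; "gripper_force": force on a finger pad.
Only numpy, scipy, OpenCV 4.12 (cv2) and the standard library are available. Lean on these libraries where they do the work, as an engineer would, in place of code of your own. Each camera call takes 0.05 s, during which the arm holds its last target. There are 200 camera calls.

## Working session

There is one attempt and no reset: what is moved stays moved. The work goes in short steps, Python scripts to look and compute and a tool call to move; the robot and the scene stay as the last step left them, time stands still between calls to the robot, and variables do not carry over. Pictures are saved under pics/ and viewed, at most 10 in all, crops included, and the job is handed in when it is done.

```bash
mkdir -p pics; ls; python3 - <<'E'
from station import arm
import cv2
for n in("top","scene"):
    cv2.imwrite(f"pics/{n}0.png",arm.grab_frame(n)[:,:,::-1])
    p=arm.camera_params(n);print(n,p)
s=arm.get_state();print(s,arm.hold_point_z)
E
```

```text
pics
station.py
top {'fx': 520.6400759898224, 'fy': 520.6400759898224, 'cx': 311.86943370726965, 'cy': 242.69238390028679, 'T': array([[-4.27327627e-04, -9.85665795e-01,  1.68709090e-01,
         3.34899976e-01],
       [-9.99994072e-01,  9.97626025e-04,  3.29561826e-03,
         2.83852045e-03],
       [-3.41668677e-03, -1.68706681e-01, -9.85660379e-01,
         1.13242270e+00],
       [ 0.00000000e+00,  0.00000000e+00,  0.00000000e+00,
         1.00000000e+00]])}
scene {'fx': 586.0082695204401, 'fy': 586.0082695204401, 'cx': 315.2556678911995, 'cy': 235.78997213847543, 'T': array([[ 0.77946748, -0.22389825,  0.58506412, -0.17482404],
       [-0.62623378, -0.30261675,  0.71850842, -0.89264927],
       [ 0.01617743, -0.92644086, -0.37609257,  0.55245572],
       [ 0.        ,  0.        ,  0.        ,  1.        ]])}
{'t': 0.1, 'q': array([ 1.50110099e+00,  3.59333558e-01,  1.11570260e-02, -3.25130717e-04,
       -1.22408535e+00, -2.88101417e-01]), 'qd': array([-0.00048164, -0.00208844,  0.00209026,  0.00085597,  0.00163242,
       -0.00026127]), 'joint_efforts': array([-2.05079392e-03, -5.84164131e+01,  2.93748897e+01,  7.01556936e+00,
        1.01646248e-02, -5.36915366e-05]), 'eef_pos': array([0.2362587 , 0.63184107, 0.2257044 ]), 'ee_rot': array([ 3.14010064e+00, -1.23392060e-04, -3.57907369e-01]), 'force': array([ 0.23113453,  0.54068783, -0.40966982]), 'moment': array([ 0.02946362, -0.01120213, -0.03019053]), 'gripper_force': 0.0, 'width': 0.08758536837909786} 0.0188
```

View pics/top0.png

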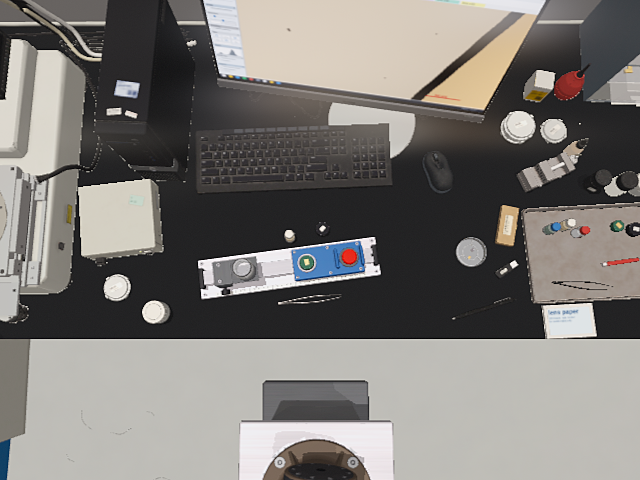

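View pics/scene0.png

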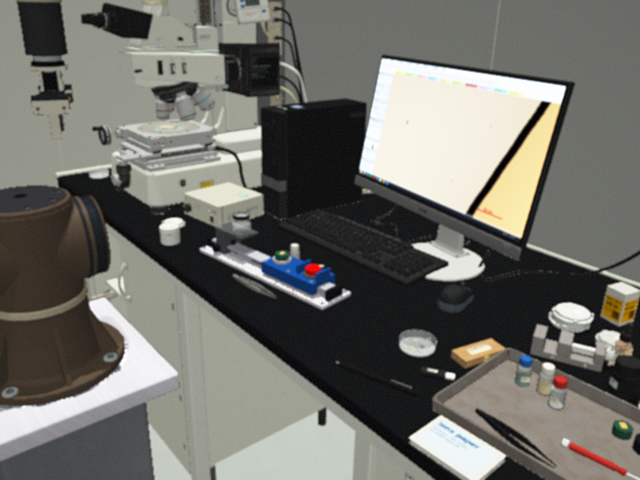

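The top view shows the rail from about (378,255) to (202,282), with the loupe at the left end (243,268), red button near (349,256) and specimen at (307,262). I'll enlarge it.

```bash
python3 - <<'E'
import cv2
i=cv2.imread("pics/top0.png")[225:310,192:392]
cv2.imwrite("pics/crop.png",cv2.resize(i,None,fx=4,fy=4,interpolation=cv2.INTER_CUBIC))
E
```

```text
(no output)
```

View pics/crop.png

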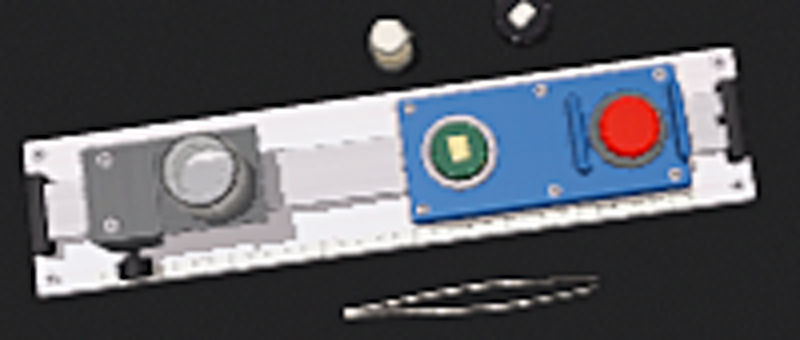

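```bash
cat > h.py <<'E'
from station import arm
import numpy as np
def ray(n,u,v,z):
    p=arm.camera_params(n);T=p["T"]
    d=T[:3,:3]@[(u-p["cx"])/p["fx"],(v-p["cy"])/p["fy"],1]
    o=T[:3,3];return o+d*(z-o[2])/d[2]
def c(x,y,z): return ray("top",192+(x+.5)/4-.5,225+(y+.5)/4-.5,z)
E
python3 - <<'E'
from h import *
np.set_printoptions(precision=4,suppress=True)
P=np.array([c(x,y,.008) for x,y in [(22,142),(733,47),(755,200),(38,297)]])
C=np.array([c(x,y,.039) for x,y in [(400,100),(674,63),(692,187),(412,222)]])
print(P,P.mean(0));print(C,C.mean(0))
d=P[0]+P[3]-P[1]-P[2];d/=np.linalg.norm(d);e=C[0]+C[3]-C[1]-C[2];e/=np.linalg.norm(e)
print("rail y",d,np.arctan2(-d[0],d[1]),np.arctan2(-e[0],e[1]),np.linalg.norm(P[0]-P[1]))
print("button",c(629,125,.055), "from C",C.mean(0)-.045*d)
print("nest",c(458,152,.057))
print("loupe",c(200,168,.11))
print(arm.camera_params("wrist"))
E
```

```text
[[ 0.4891  0.2568  0.008 ]
 [ 0.5413 -0.1317  0.008 ]
 [ 0.457  -0.1418  0.008 ]
 [ 0.4049  0.2451  0.008 ]] [0.4731 0.0571 0.008 ]
[[ 0.5071  0.0495  0.039 ]
 [ 0.527  -0.0964  0.039 ]
 [ 0.4605 -0.1048  0.039 ]
 [ 0.4421  0.0428  0.039 ]] [ 0.4842 -0.0272  0.039 ]
rail y [-0.1334  0.9911  0.    ] 0.1337615638268526 0.12943887433126886 0.39197737608689776
button [ 0.4913 -0.0709  0.055 ] from C [ 0.4902 -0.0718  0.039 ]
nest [0.4769 0.0184 0.057 ]
loupe [0.462  0.1452 0.11  ]
{'fx': 369.39825777847244, 'fy': 369.39825777847244, 'cx': 318.7351577328289, 'cy': 236.51993315069507, 'hand_eye': array([[-0.0007, -0.9672, -0.2541,  0.0665],
       [ 1.    , -0.0004, -0.001 ,  0.0006],
       [ 0.0009, -0.2541,  0.9672, -0.1589],
       [ 0.    ,  0.    ,  0.    ,  1.    ]])}
```
Loupe axis: carriage center at end: striker +76 at axis+30 → center at axis -46, ie nest under axis +-1mm. Travel = loupe-nest distance ≈ along d: (0.462-.4769, .1452-.0184)·d=0.0020+0.1257=0.1277. Roughly 128 mm ±3. Loupe transverse: nest at -> fine. Stop block could give better estimate.

The crop shows the plate corners, carriage corners, button (629,125), nest (458,152) and loupe (~200,168). That gives a rail yaw of about 0.132 and a travel of about 128 mm. I'll move over the button with the fingers closed and across the rail.

The rows are not in the units I measure in: shifts go in cm and turns go in units of 0.05 rad. I convert before sending: 0.57 m is 57, 0.53 m is 53, 1.081 rad is 21.62.

>>> move_tool(
  ticks="0,5,5.7,0,2\n0,10,11.5,0,4\n0,15,17.5,0,6\n0,20,23.5,0,8\n0,25,29.5,0,10\n0,30,35,0,12\n0,35,41,0,14\n0,40,47,0,16\n0,45,53,0,18\n0,48.5,57,0,20\n0,48.5,57,0,21.62\n0,48.5,57,0,21.62\n0,48.5,57,0,21.62\n0,48.5,57,0,21.62\n0,48.5,57,0,21.62\n0,48.5,57,0,21.62\n0,48.5,57,0,21.62\n0,48.5,57,0,21.62\n0,48.5,57,0,21.62\n0,48.5,57,0,21.62",
  grip_force=20,
)

```text
t: 1.77
eef_pos: [0.4909, -0.0738, 0.2258]
ee_rot: [3.14, -0.0, -1.444]
force: [0.5, 1.1, -0.6]
width: 0.0
gripper_force: 0.0
```

>>> move_tool(
  ticks="0,0,0,0,0\n0,0,0,0,0",
)

```text
t: 1.93
eef_pos: [0.4907, -0.0708, 0.2265]
ee_rot: [3.141, 0.0, -1.438]
force: [-1.0, -0.1, -0.6]
width: 0.0007
gripper_force: 0.0
```

```bash
python3 - <<'E'
from h import *
import cv2
s=arm.get_state();print(s["t"],s["eef_pos"],s["ee_rot"],s["q"],s["force"],s["width"])
cv2.imwrite("pics/w1.png",arm.grab_frame("wrist")[:,:,::-1])
E
```

```text
1.9333 [ 0.49073484 -0.07079872  0.22645672] [ 3.14135849e+00  2.23684341e-04 -1.43804983e+00] [ 2.53710289e-01  6.09396736e-02 -3.72566445e-01 -2.75793987e-04
 -1.13749569e+00 -1.20847943e-01] [-1.03662199 -0.06802372 -0.62944768] 0.000714532059732563
```

View pics/w1.png

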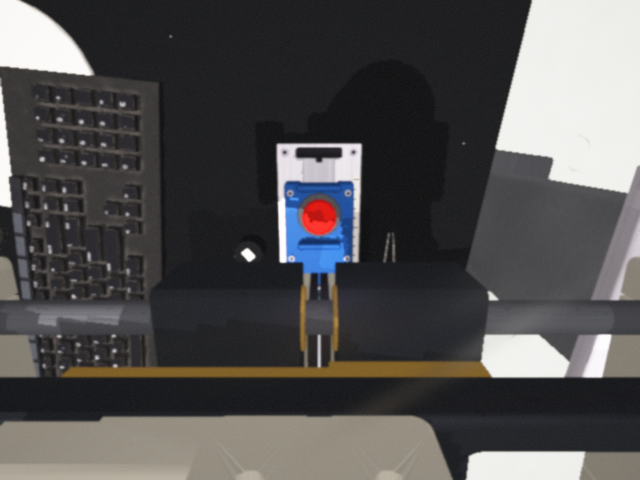

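The wrist view shows the button at (319,217), and the rail is upright in the image, so the yaw is right. Next I'll check the button position against the TCP.

```bash
python3 - <<'E'
from h import *
from scipy.spatial.transform import Rotation as R
s=arm.get_state();p=arm.camera_params("wrist");H=p["hand_eye"]
W=np.eye(4);W[:3,:3]=R.from_euler("xyz",s["ee_rot"]).as_matrix();W[:3,3]=s["eef_pos"];T=W@H
print(s["eef_pos"])
def f(u,v,z):
    d=T[:3,:3]@[(u-p["cx"])/p["fx"],(v-p["cy"])/p["fy"],1];w=T[:3,3]+d*(z-T[2,3])/d[2]
    return w,W[:3,:3].T@(w-s["eef_pos"])
print(f(319,217,.055)); a=f(278,143.5,.008)[0];b=f(362,143.5,.008)[0];print(a,b,np.arctan2((a-b)[1],(a-b)[0]))
E
```

```text
[ 0.4908027  -0.07049935  0.22660185]
(array([ 0.48889173, -0.06996911,  0.055     ]), array([-0.00075635,  0.00184071,  0.17160177]))
[ 0.53768662 -0.12855382  0.008     ] [ 0.45517692 -0.13958959  0.008     ] 0.13296204143734192
```

Scaled: 0.001 m is 0.1, 0.164 m is 16.4.

>>> move_tool(
  ticks="0,0,0.1,4,0\n0,0,0.1,8,0\n0,0,0.1,12,0\n0,0,0.1,14.5,0\n0,0,0.1,16,0\n0,0,0.1,16.4,0\n0,0,0.1,16.4,0\n0,0,0.1,16.4,0",
)

```text
t: 2.65
eef_pos: [0.4908, -0.0708, 0.0635]
ee_rot: [-3.14, -0.0, -1.437]
force: [0.0, 0.0, 0.5]
width: 0.0004
gripper_force: 0.0
```

>>> move_tool(
  ticks="0,0,0,0.2,0\n0,0,0,0.4,0\n0,0,0,0.6,0\n0,0,0,0.8,0\n0,0,0,1,0\n0,0,0,1.2,0\n0,0,0,1.3,0\n0,0,0,1.3,0\n0,0,0,1.3,0",
)

```text
t: 3.4
eef_pos: [0.4905, -0.0717, 0.0497]
ee_rot: [-3.141, -0.0, -1.439]
force: [0.6, 0.6, 5.4]
width: 0.0005
gripper_force: 2.4
```

Scaled: 0.003 m is 0.3, 0.002 m is 0.2.

>>> move_tool(
  ticks="0,0,0,0.1,0\n0,0,0,0.2,0\n0,0,0,0.3,0\n0,0,0,0.3,0\n0,0,0,0.3,0",
)

```text
t: 3.82
eef_pos: [0.4905, -0.0718, 0.0472]
ee_rot: [-3.141, -0.0, -1.438]
force: [-1.4, 0.2, 9.7]
width: 0.0006
gripper_force: 4.8
```

Scaled: -0.001 m is -0.1, 0.001 m is 0.1.

>>> move_tool(
  ticks="0,0,0,0.1,0\n0,0,0,0.1,0\n0,-0.1,0,0.1,0\n0,-0.3,0,0.1,0\n0,-0.6,0,0.1,0\n0,-0.9,0,0.1,0\n0,-1.2,0,0.1,0\n0,-1.5,0,0.1,0\n0,-1.8,0,0.1,0\n0,-2.1,0,0.1,0\n0,-2.4,0,0.1,0\n0,-2.7,0,0.1,0\n0,-2.9,0,0.1,0\n0,-3,0,0.1,0\n0,-3,0,0.1,0",
)

```text
t: 5.07
eef_pos: [0.4865, -0.0421, 0.047]
ee_rot: [-3.141, -0.001, -1.438]
force: [-4.5, 0.5, 19.8]
width: 0.0003
gripper_force: 10.2
```

```bash
python3 - <<'E'
from h import *
import cv2
s=arm.get_state();print(s["eef_pos"],s["force"])
i=arm.grab_frame("top")[205:320,182:392,::-1]
cv2.imwrite("pics/t2.png",cv2.resize(i,None,fx=3.8,fy=3.8,interpolation=cv2.INTER_CUBIC))
E
```

```text
[ 0.48653439 -0.04205197  0.0470033 ] [-4.48828205  0.52180992 19.83517121]
```

View pics/t2.png

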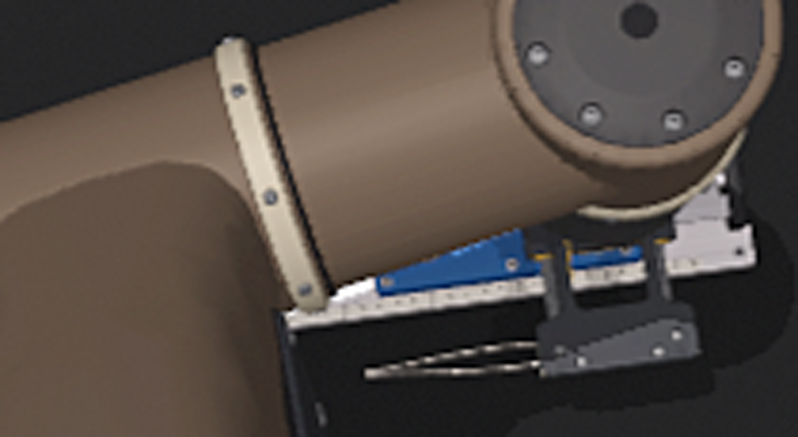

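The carriage followed: its near front corner moved about 28 mm, to (378,290). The arm hides the loupe from above, so I'll check clearance in the scene view.

>>> move_tool(
  ticks="0,-0.2,0,0,0\n0,-0.5,0,0,0\n0,-0.8,0,0,0\n0,-1.1,0,0,0\n0,-1.4,0,0,0\n0,-1.7,0,0,0\n0,-2,0,0,0\n0,-2.3,0,0,0\n0,-2.6,0,0,0\n0,-2.9,0,0,0\n0,-3.2,0,0,0\n0,-3.5,0,0,0\n0,-3.8,0,0,0\n0,-4.1,0,0,0\n0,-4.4,0,0,0\n0,-4.7,0,0,0\n0,-4.9,0,0,0\n0,-5,0,0,0\n0,-5,0,0,0",
)

```text
t: 6.7
eef_pos: [0.4798, 0.0076, 0.047]
ee_rot: [-3.141, -0.001, -1.438]
force: [-5.3, 0.7, 21.1]
width: 0.0006
gripper_force: 10.8
```

```bash
python3 - <<'E'
from h import *
import cv2
i=arm.grab_frame("scene")[130:330,150:410,::-1]
cv2.imwrite("pics/s2.png",cv2.resize(i,None,fx=3,fy=3,interpolation=cv2.INTER_CUBIC))
E
```

```text
(no output)
```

View pics/s2.png

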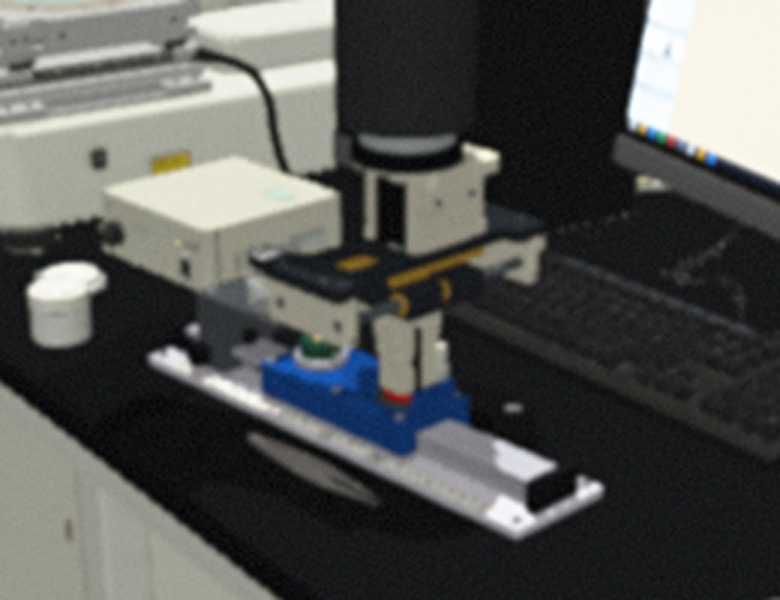

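The fingers hold the button down at (398,398), the specimen is seated at (320,348), and the arm is well above the loupe. I'll continue.

Scaled: -0.038 m is -3.8, -0.037 m is -3.7.

>>> move_tool(
  ticks="0,-0.2,0,0,0\n0,-0.5,0,0,0\n0,-0.8,0,0,0\n0,-1.1,0,0,0\n0,-1.4,0,0,0\n0,-1.7,0,0,0\n0,-2,0,0,0\n0,-2.3,0,0,0\n0,-2.6,0,0,0\n0,-2.9,0,0,0\n0,-3.2,0,0,0\n0,-3.4,0,0,0\n0,-3.6,0,0,0\n0,-3.7,0,0,0\n0,-3.8,0,0,0\n0,-3.8,0,0,0",
)

```text
t: 8.08
eef_pos: [0.4747, 0.0452, 0.047]
ee_rot: [-3.141, -0.0, -1.438]
force: [-6.2, 0.3, 21.9]
width: 0.0003
gripper_force: 11.2
```

>>> move_tool(
  ticks="0,-0.05,0,0,0\n0,-0.1,0,0,0\n0,-0.15,0,0,0\n0,-0.2,0,0,0\n0,-0.25,0,0,0\n0,-0.3,0,0,0\n0,-0.35,0,0,0\n0,-0.4,0,0,0\n0,-0.45,0,0,0\n0,-0.5,0,0,0\n0,-0.5,0,0,0",
)

```text
t: 9.0
eef_pos: [0.474, 0.05, 0.047]
ee_rot: [-3.141, -0.001, -1.438]
force: [-6.0, -1.8, 22.1]
width: 0.0005
gripper_force: 11.1
```

Scaled: -0.003 m is -0.3, -0.0025 m is -0.25.

>>> move_tool(
  ticks="0,-0.05,0,0,0\n0,-0.1,0,0,0\n0,-0.15,0,0,0\n0,-0.2,0,0,0\n0,-0.25,0,0,0\n0,-0.3,0,0,0\n0,-0.3,0,0,0",
)

```text
t: 9.58
eef_pos: [0.4737, 0.053, 0.047]
ee_rot: [-3.141, -0.001, -1.438]
force: [-6.5, -0.8, 22.3]
width: 0.0002
gripper_force: 11.2
```

>>> move_tool(
  ticks="0,-0.05,0,0,0\n0,-0.1,0,0,0\n0,-0.15,0,0,0\n0,-0.2,0,0,0\n0,-0.2,0,0,0",
)

```text
t: 10.0
eef_pos: [0.4734, 0.055, 0.047]
ee_rot: [-3.141, -0.001, -1.438]
force: [-5.7, -1.4, 22.0]
width: 0.0005
gripper_force: 11.2
```

Scaled: -0.002 m is -0.2, -0.0015 m is -0.15.

>>> move_tool(
  ticks="0,-0.05,0,0,0\n0,-0.1,0,0,0\n0,-0.15,0,0,0\n0,-0.2,0,0,0\n0,-0.2,0,0,0",
)

```text
t: 10.42
eef_pos: [0.4732, 0.0557, 0.047]
ee_rot: [3.142, -0.002, -1.438]
force: [-2.0, -10.0, 20.7]
width: 0.0004
gripper_force: 10.7
```

>>> move_tool(
  ticks="0,-0.05,0,0,0\n0,-0.1,0,0,0\n0,-0.15,0,0,0\n0,-0.2,0,0,0\n0,-0.2,0,0,0",
)

```text
t: 10.83
eef_pos: [0.4731, 0.0568, 0.047]
ee_rot: [3.141, -0.003, -1.438]
force: [2.2, -16.3, 20.5]
width: 0.0003
gripper_force: 10.1
```

It met the stop at about 128.5 mm of travel, which matches the estimate. I'll ease the push off a little and lift straight up.

Scaled: 0.001 m is 0.1, 0.0005 m is 0.05.

>>> move_tool(
  ticks="0,0.05,0,0,0\n0,0.1,0,0,0\n0,0.1,0,0,0",
)

```text
t: 11.08
eef_pos: [0.4732, 0.0566, 0.047]
ee_rot: [-3.142, -0.002, -1.438]
force: [-1.7, -11.0, 22.5]
width: 0.0004
gripper_force: 10.5
```

>>> move_tool(
  ticks="0,0,0,-0.3,0\n0,0,0,-0.6,0\n0,0,0,-0.9,0\n0,0,0,-1.2,0\n0,0,0,-1.6,0\n0,0,0,-2,0\n0,0,0,-3,0\n0,0,0,-3,0",
)

```text
t: 11.75
eef_pos: [0.4736, 0.0587, 0.0768]
ee_rot: [-3.14, 0.001, -1.438]
force: [0.8, 1.3, 0.6]
width: 0.0006
gripper_force: 0.0
```

Scaled: 0.24 m is 24, 0.2 m is 20.

>>> move_tool(
  ticks="0,0,0,-4,0\n0,0,0,-8,0\n0,0,0,-12,0\n0,0,0,-15,0\n0,4,0,-15,0\n0,8,0,-15,0\n0,12,0,-15,0\n0,16,0,-15,0\n0,20,0,-15,0\n0,24,0,-15,0\n0,28,0,-15,0\n0,32,0,-15,0\n0,36,0,-15,0\n0,36,0,-15,0\n0,36,0,-15,0\n0,36,0,-15,0",
)

```text
t: 13.08
eef_pos: [0.5198, -0.2986, 0.2246]
ee_rot: [3.14, 0.001, -1.44]
force: [0.1, 0.5, 0.7]
width: 0.0007
gripper_force: 0.0
```

```bash
python3 - <<'E'
from h import *
import cv2
a=arm.grab_frame("top")[225:325,192:392,::-1];b=arm.grab_frame("scene")[210:320,180:380,::-1]
a=cv2.resize(a,(600,300),interpolation=cv2.INTER_CUBIC);b=cv2.resize(b,(545,300),interpolation=cv2.INTER_CUBIC)
cv2.imwrite("pics/f.png",np.vstack([a,cv2.copyMakeBorder(b,0,0,0,55,0)]))
E
```

```text
(no output)
```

View pics/f.png

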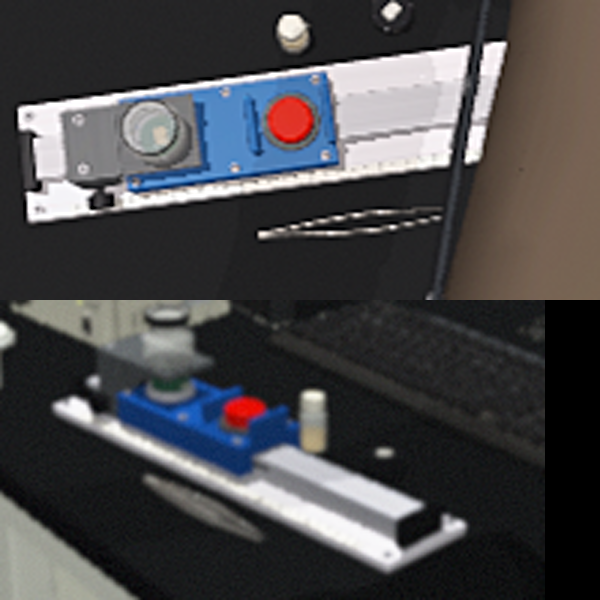

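The specimen is under the loupe and the button looks up. I'll confirm its height by triangulating the red centroid before and after.

```bash
python3 - <<'E'
from h import *
import cv2
def cen(im,b):
    r,c0=b[0],b[2]; i=im[b[0]:b[1],b[2]:b[3]].astype(float)
    w=np.clip(i[...,0]-1.5*np.maximum(i[...,1],i[...,2])-20,0,100);y,x=np.mgrid[b[0]:b[1],b[2]:b[3]]
    return (w*x).sum()/w.sum(),(w*y).sum()/w.sum(),(w>50).sum()
def tri(a,b):
    A=[];B=[]
    for n,(u,v,_) in(("top",a),("scene",b)):
        p=arm.camera_params(n);P=np.array([[p["fx"],0,p["cx"]],[0,p["fy"],p["cy"]],[0,0,1]])@np.linalg.inv(p["T"])[:3]
        A+= [u*P[2]-P[0],v*P[2]-P[1]]
    A=np.array(A);return np.linalg.lstsq(A[:,:3],-A[:,3],rcond=None)[0]
o=[cv2.imread(f"pics/{n}0.png")[...,::-1] for n in("top","scene")]
w=[arm.grab_frame(n) for n in("top","scene")]
bt,bs=(235,290,270,375),(245,300,235,340)
r=[]
for f in(o,w):
    a,b=cen(f[0],bt),cen(f[1],bs);r.append(tri(a,b));print(a,b,r[-1])
d=r[1]-r[0];print(d,np.hypot(*d[:2]),arm.get_state()["t"])
E
```

```text
(np.float64(348.8997777777778), np.float64(256.2143611111111), np.int64(182)) (np.float64(312.10968962064743), np.float64(268.63904030852524), np.int64(137)) [ 0.48967714 -0.07025518  0.052778  ]
(np.float64(288.3548746828738), np.float64(264.56104156792776), np.int64(182)) (np.float64(268.87251526419686), np.float64(250.1356562456962), np.int64(108)) [0.47231429 0.05619887 0.05324814]
[-0.01736286  0.12645405  0.00047014] 0.12764048942986692 13.2833
```

The button is fully up (same height as at the start) and the carriage has travelled about 128 mm to the stop. I'll hand the job in.

```bash
python3 -c "
from station import arm
print(arm.job_done())"
```

```text
the job is handed in; nothing more can be done
None
```

The carriage went about 128 mm to the end stop with the button held down. Once let go, the button came fully up, so it should be locked; the specimen is under the loupe, and the job was handed in at about 13 s.

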